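Open the insulated food carrier

ROBOT

A 6-joint arm with a two-finger parallel gripper is mounted at the origin on a cart in front of the work surface, level with it; the furniture and walls round the work are solid. World frame = base frame: x ahead of the robot, y to its left, z up, the work surface at z = 0. Lengths are in mm, angles in rad, forces in N, time in s.
With the tool pointing down it reaches from about 225 to 725 mm from the base axis. Payload 3.1 kg.
Tool frame: the origin (TCP) lies between the finger pads; the fingertips stand 19 mm ahead of it and the grasp point (between the pads) is the TCP; z points along the fingers, y is the line along which they close (so a half turn about z gives the same grasp; the last joint's range is limited). The gripper opens to 85 mm and grips with 20 to 120 N. Pads are 22 mm wide; open, the fingers measure 114 mm over their backs; the gripper's body (76 mm by 85 mm) begins 54 mm behind the grasp point. The pads swing forward as they close: fully open they stand 13 mm farther back than shut.
Start: joints at [1.149, 0.048, 0.099, 1.622, 0, 1.443], TCP at [152.043, 502.494, 213.012] pointing down, gripper open.
Joint ranges: [-2.91, 2.91], [-0.99, 1.94], [-1.21, 1.42], [-2.12, 2.29], [-1.49, 1.47], [-3.14, 3.14]. Speed limits (rad/s): [2.79, 2.79, 3.14, 3.14, 3.14, 3.14].

INTERFACE

Orientations are given as a rotation vector (axis times angle).
In Python, from rig import bot gives the robot as it stands. The module is installed in compiled form; this text tells all that it offers. Calls block until the motion is done:
- bot.move_ptp(position, orientation): joint-space move of the TCP to a pose.
- bot.move_straight(position, rotation=None, v=150): straight line of the TCP; rotation=None keeps the orientation; v is the mean speed in mm/s.
- bot.move_j(angles): joint-space move.
- bot.command_gripper(opening, grasp_force=None): finger opening in mm; grasp_force is the grip in N (None keeps the last); returns when the fingers have stopped.
- bot.wait(seconds).
- bot.ik(position, orientation): joint angles nearest the present ones, or None.
- bot.get_state(): the state.
- bot.camera(name): name is "scene" or "top"; returns the picture (480x640x3 uint8, blue, green, red); there is no depth.
- bot.camera_info(name): a dict with "fx", "fy", "cx", "cy" (pixels), "k1" (the pictures are not rectified: a ray, as slopes to the right and down, at radius r is drawn at 1 + k1 r^2 times it, then the intrinsics apply), "world_to_cam" (4x4, takes a point from world to camera coordinates). Camera axes: x right, y down, z forward; pixel columns grow to the right and rows downward; lengths in mm; the calibration is good to about 2 mm. A picture is of the moment at which its call begins. camera_info takes no time and is no camera call.
A pose or a line that the arm cannot do raises bot.IKError and nothing moves.
- bot.job_done(): hands the job in; it is judged then, once.
The state is a dict: "time": time; "joint_positions": joint angles; "joint_velocities": joint speeds; "tau": joint torques, N m; "eef_pos": TCP position; "tcp_rot": TCP orientation; "contact_force": force on the tool from outside, world axes, zero at the start; "torque": the same for the moment, N m; "gripper_width": finger opening in mm; "finger_force": force on a finger pad.
Only numpy, scipy, OpenCV 4.12 (cv2) and the standard library are available. Lean on these libraries where they do the work, as an engineer would, in place of code of your own. Each camera call takes 0.05 s, during which the arm holds its last target. There are 200 camera calls.

TASK

Open the insulated rice carrier for serving. First let the steam out: swing the vent cover on its lid right aside so that the port is uncovered while the latch is still shut. Then lift the latch lever up and right over towards the front until its hook drops clear of the keeper, and raise the lid to 60 degrees or more and leave it standing open, without disturbing the bowls, paddle and spoon round about.

Things in the scene. Friction and masses are not known exactly. Their poses are not given: they have to be found in the camera images.
- carrier: grey insulated food carrier standing fast on the table: box 216 mm deep (its x, front to back), 370 mm wide (its y), 127 mm high with its lid shut; the lid is its top 30 mm. Origin at the centre of its underside; its x points from its front (the side with the latch, turned to the robot) to its back, its y to its left, z up. A moulded carrying grip stands 27 mm out from each end wall. It does not move.
- vent_cover (a joint): swivel of the steam vent's flat steel cover about its one screw, rad: 0 the cover lies over the port, grows as the knob end swings to the carrier's left (clockwise from above), stop at 1.6. It starts between 0 and 0.15 and stays where it is left (friction 0.04 N m).
- vent_knob (a point): centre of the black knob at the free end of the vent cover: knob 13 mm in diameter, its top 8 mm above this point, its foot (the cover) 8 mm below; this point is 14 mm above the lid's top and 57 mm from the screw. With the cover shut it lies straight in front of (carrier -x) the screw.
- vent_screw (a point): the screw that the vent cover turns about, on the lid's top, 136 mm behind the lid's front face and 110 mm left of its middle; the axis is square to the lid (its z).
- vent_port (a point): centre of the round dark steam port in the lid, 19 mm in diameter, 36 mm in front of the screw; the cover's disc over it is 29 mm in diameter.
- lever (a joint): swing of the latch lever, rad: 0 shut, lying back over the lid; grows as its free end is lifted, upright at about 1.4, stop at 2.4 leaning towards the robot. It is over-centre: up to about 0.5 the hook's spring pulls it shut (about 3 N at the grip point), past that it goes open; from about 1.4 the hook is slack, past 1.7 the hook hangs clear of the keeper. Once slack it stays where it is left.
- lever_grip (a point): middle of the steel latch lever's arm where it is gripped: the arm is 32 mm wide (across, carrier y) and 11 mm thick; its free end with a turned-up lip is 19 mm farther from the pivot. When shut this point is 28 mm above the lid's top, 59 mm behind the lid's front face, with free lid on both sides. The point's y points across the lever.
- lever_pivot (a point): axis of the lever (along carrier y), at the middle of the lid's front edge, 8 mm above the lid's top and 9 mm in front of its front face; 71 mm from the grip point.
- hook_lip (a point): middle of the upper face of the hook's lip, 12 mm wide, at the lower end of the steel hook that hangs from the lever and grips under the keeper bar.
- keeper_bar (a point): centre of the fixed keeper bar, 6 mm in diameter along carrier y, on the box's front wall 54 mm below the lid's top. Hooked: the lip is 3 mm below this point; free: the lip is 8 mm or more away, lower and farther out.
- lid (a joint): hinge of the lid, rad: 0 shut, grows as its front edge rises, stop at 1.75. Held shut by the hook. Stiff hinge (0.65 N m; lid about 0.6 kg with its latch, about 6 N at a pull bar): it stays where it is left above about 0.8.
- lid_hinge (a point): axis of the lid's hinge (along carrier y) at the back of the box, 99 mm above the table.
- left_pull (a point): middle of the left pull bar of the lid: fixed black round bar 10 mm thick, 70 mm long along carrier y, 35 mm in front of the lid's front face (30 mm free behind the bar), 14 mm below the lid's top.
- right_pull (a point): middle of the right pull bar, the same, 210 mm to the right of the left one.
- bowl_stack: bystander: five nested white pulp bowls, 153 mm wide, 68 mm high; origin at the centre of the underside.
- soup_stack: bystander: three nested red soup bowls, 134 mm wide, 136 mm high; origin at the centre of the underside.
- rice_paddle: bystander: flat white rice paddle, 231 x 64 x 5 mm, lying on the table in front of the carrier.
- measuring_spoon: bystander: white measuring spoon, 132 x 41 x 16 mm, lying left of the carrier.

How it is judged (in metres and radians):
On the way, in this order (a step that is already met when the one before it is completed fails the run):
1. the vent cover is swung clear of the port while the latch and the lid are still shut (value of joint vent_cover above 0.8 rad and value of joint lever below 0.3 rad and value of joint lid below 0.05 rad), for 0.2 s.
2. the lever is over and the hook is clear of the keeper bar, with the lid still down (value of joint lever above 1.65 rad and distance between hook_lip and keeper_bar above 0.0075 m and value of joint lid below 0.1 rad), for 0.2 s.
3. the lid is raised (value of joint lid above 1 rad), for 0.2 s.
At the end, for the whole second after the job is handed in: the lid stands open at more than 1.0 rad (57 degrees) and at rest, the vent cover is more than 0.8 rad aside so that the port is uncovered, and the latch lever is still thrown over (more than 1.4 rad) (value of joint lid above 1 rad and angular speed of lid below 0.1 rad/s and value of joint vent_cover above 0.8 rad and value of joint lever above 1.4 rad); the robot touches nothing.
It fails at once if a bystander (bowl stack, soup bowls, paddle, spoon) is moved more than 30 mm (distance of any of bowl_stack, soup_stack, rice_paddle, measuring_spoon from where it was at the start of the episode above 0.03 m).
It also fails if it takes over 72 s, if anything falls off the work surface, if the arm or the gripper's body presses on something with over 40 N, if the wrist force passes 120 N, or if a joint passes its speed limit or range.

## Working session

There is one attempt and no reset: what is moved stays moved. The work goes in short steps, each a Python script; the robot and the scene stay as the last script left them, time stands still between calls to the robot, and variables do not carry over. Pictures are saved under pics/ and viewed, at most 10 in all, crops included, and the job is handed in when it is done.

```bash
mkdir -p pics
python3 - <<'E'
from rig import bot
import cv2
for n in("scene","top"):
    cv2.imwrite(f"pics/{n}0.png",bot.camera(n)); i=bot.camera_info(n); print(n,i)
print(bot.get_state())
E
```

```text
scene {'fx': 439.0421334856623, 'fy': 439.0421334856623, 'cx': 317.30352764619977, 'cy': 234.35804099779583, 'k1': -0.011647305164443084, 'world_to_cam': array([[ 6.00431366e-01, -7.99483511e-01,  1.75581940e-02,
        -3.40932559e+02],
       [-4.42792610e-01, -3.50671015e-01, -8.25205758e-01,
         3.07064671e+02],
       [ 6.65895547e-01,  4.87704782e-01, -5.64559267e-01,
         8.82938218e+02],
       [ 0.00000000e+00,  0.00000000e+00,  0.00000000e+00,
         1.00000000e+00]])}
top {'fx': 497.90020585320616, 'fy': 497.90020585320616, 'cx': 322.43783383166794, 'cy': 239.70821417492513, 'k1': 0.003799397940977516, 'world_to_cam': array([[-1.53535205e-04, -9.99979035e-01,  6.47349036e-03,
        -4.65177490e+01],
       [-9.94679077e-01, -5.14196201e-04, -1.03020726e-01,
         5.41369540e+02],
       [ 1.03021895e-01, -6.45486272e-03, -9.94658144e-01,
         1.20515506e+03],
       [ 0.00000000e+00,  0.00000000e+00,  0.00000000e+00,
         1.00000000e+00]])}
{'time': 0.1, 'joint_positions': array([1.14923047e+00, 4.86977016e-02, 9.77204734e-02, 1.62200294e+00,
       1.23778848e-05, 1.44299319e+00]), 'joint_velocities': array([-0.0009464 , -0.00165222,  0.00155864,  0.00083395, -0.0019594 ,
       -0.00176912]), 'tau': array([ 1.57691582e-03, -3.39851224e+01,  3.20935428e+01,  1.58957503e-02,
       -2.48145288e-04, -6.43524700e-06]), 'eef_pos': array([151.7773892 , 501.95128375, 211.9062694 ]), 'tcp_rot': array([-0.45969533, -3.10716549,  0.00329586]), 'contact_force': array([-0.09563324, -1.01602956, -0.29815052]), 'torque': array([ 0.01129715, -0.00254593,  0.0142596 ]), 'finger_force': 0.0, 'gripper_width': 85.23175411878523}
```

View pics/top0.png

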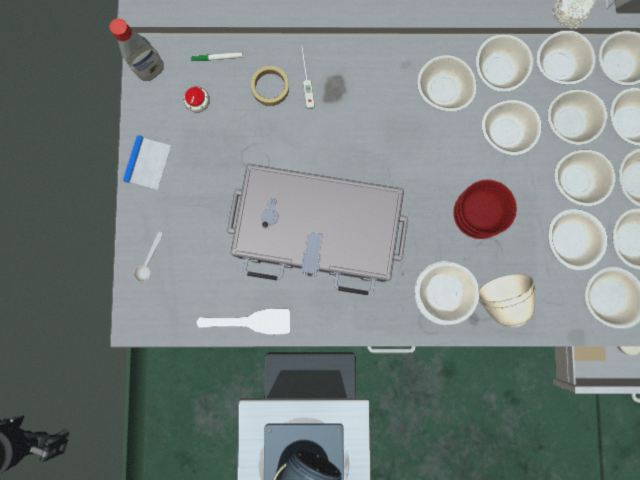

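View pics/scene0.png

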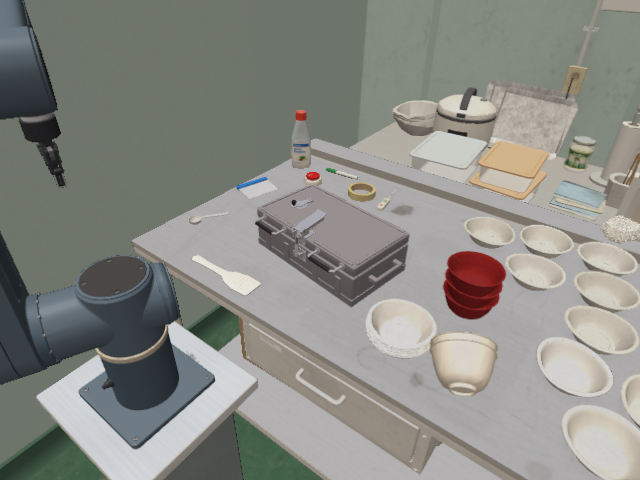

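```bash
cat > h.py <<'E'
from rig import bot
import numpy as np, cv2
from scipy.spatial.transform import Rotation as R
def ray(n,u,v,z):
    i=bot.camera_info(n); K=np.array([[i["fx"],0,i["cx"]],[0,i["fy"],i["cy"]],[0,0,1]])
    x,y=cv2.undistortPoints(np.array([[[u,v]]],float),K,np.array([i["k1"],0,0,0,0.]))[0,0]
    M=i["world_to_cam"]; d=M[:3,:3].T@[x,y,1]; o=-M[:3,:3].T@M[:3,3]
    return o+d*(z-o[2])/d[2]
def pix(n,p):
    i=bot.camera_info(n); c=i["world_to_cam"][:3]@np.r_[p,1]; s=c[:2]/c[2]; s=s*(1+i["k1"]*s@s)
    return s*i["fx"]+[i["cx"],i["cy"]]
E
python3 - <<'E'
from h import *
im=cv2.imread("pics/top0.png"); g=im.max(2)
m=((g<60)*255).astype(np.uint8); m[:, :225]=0; m[:,410:]=0; m[:160]=0; m[305:]=0
n,l,s,c=cv2.connectedComponentsWithStats(m)
for k in range(1,n):
    if s[k,4]>8: print(s[k],c[k],ray("top",*c[k],113).round(1),ray("top",*c[k],145).round(1))
for p in [(247,166),(403,188),(388,279),(232,255)]: print(ray("top",*p,127).round(1))
for a,p in (("top0",(220,160,410,300)),): 
    cv2.imwrite("pics/c1.png",cv2.resize(im[160:300,222:412],None,fx=4.2,fy=4.2,interpolation=cv2.INTER_CUBIC))
E
```

```text
[265 276  11   3  18] [270.66666667 277.        ] [446.8  72.5 113. ] [445.9  69.4 145. ]
[351 290  16   4  30] [359.7        291.46666667] [ 413.9 -130.9  113. ] [ 413.9 -128.3  145. ]
[702.2 128.5 127. ]
[ 651.  -231.4  127. ]
[ 441.9 -194.   127. ]
[496.2 159.3 127. ]
```

View pics/c1.png

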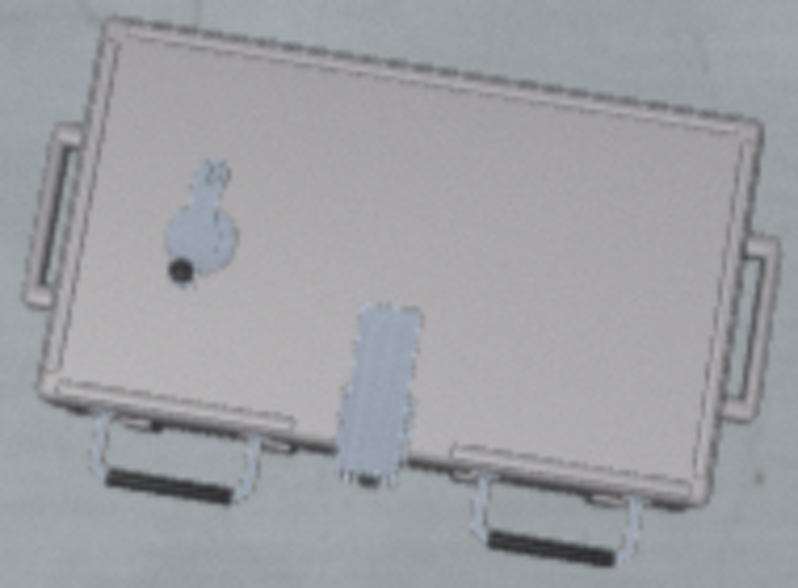

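```bash
cat >> h.py <<'E'
def fit(A,B):
    A=np.array(A);B=np.array(B);a=A.mean(0);b=B.mean(0);H=(A-a).T@(B-b)
    th=np.arctan2(H[0,1]-H[1,0],H[0,0]+H[1,1]);c,s=np.cos(th),np.sin(th);Q=np.array([[c,-s],[s,c]])
    return th,b-Q@a,((A-a)@Q.T+b-B)
E
python3 - <<'E'
from h import *
f=lambda u,v:(222+u/4.2,160+v/4.2)
obs=[((-143,105),(170,486),113),((-143,-105),(552,549),113),((108,185),(106,18),127),((108,-185),(762,122),127),((-108,-185),(706,505),127),((-108,185),(40,396),127)]
A=[o[0] for o in obs]; B=[ray("top",*f(*o[1]),o[2])[:2] for o in obs]
th,t,r=fit(A,B); print(th,t,r.round(1))
c,s=np.cos(th),np.sin(th);Q=np.array([[c,-s],[s,c]])
W=lambda p:np.r_[Q@p[:2]+t,p[2]]
for n,p in dict(knob=(-29,110,141),screw=(28,110,129),grip=(-49,0,155),pl=(-143,105,113),pr=(-143,-105,113)).items(): print(n,W(p).round(1),"top",pix("top",W(p)).round(1),"scene",pix("scene",W(p)).round(1))
k=ray("top",*f(180,270),148);print("knob",k,Q.T@(k[:2]-t)-[28,110])
print("back",W((108,185,0)),W((108,-185,0)))
im=cv2.imread("pics/scene0.png");cv2.imwrite("pics/c2.png",cv2.resize(im[180:310,240:420],None,fx=4.4,fy=4.4,interpolation=cv2.INTER_CUBIC))
for d in (0,): 
  for x,y in ((446,72),(500,100)): print(bot.ik((x,y,150),(0,3.14159,0)))
E
```

```text
-0.1601857195877996 [573.24003511 -35.60887168] [[-0.9 -0.4]
 [-0.3  0.1]
 [ 3.1  1.8]
 [ 1.8 -3.1]
 [-2.  -2.3]
 [-1.7  3.9]]
knob [562.2  77.6 141. ] top [267.7 225.4] scene [294.6 203.5]
screw [618.4  68.5 129. ] top [272.5 201.7] scene [309.6 200.3]
grip [524.9 -27.8 155. ] top [314.4 241.2] scene [317.  217.5]
pl [448.8  90.9 113. ] top [262.6 276.1] scene [263.6 228. ]
pr [ 415.3 -116.5  113. ] top [353.4 290.8] scene [318.8 264.3]
knob [563.6286484   83.34976255 148.        ] [-56.46242534   5.90265638]
back [709.36517131 129.79653118   0.        ] [ 650.34959732 -235.46660962    0.        ]
[ 1.14247133e-02 -1.48623392e-01 -2.14894783e-01  1.50452228e+00
 -3.03158432e-08  1.14247133e-02]
[ 6.58146194e-02  3.38006175e-03 -7.13763137e-02  1.49603730e+00
 -1.74518949e-07  6.58146194e-02]
```

View pics/c2.png

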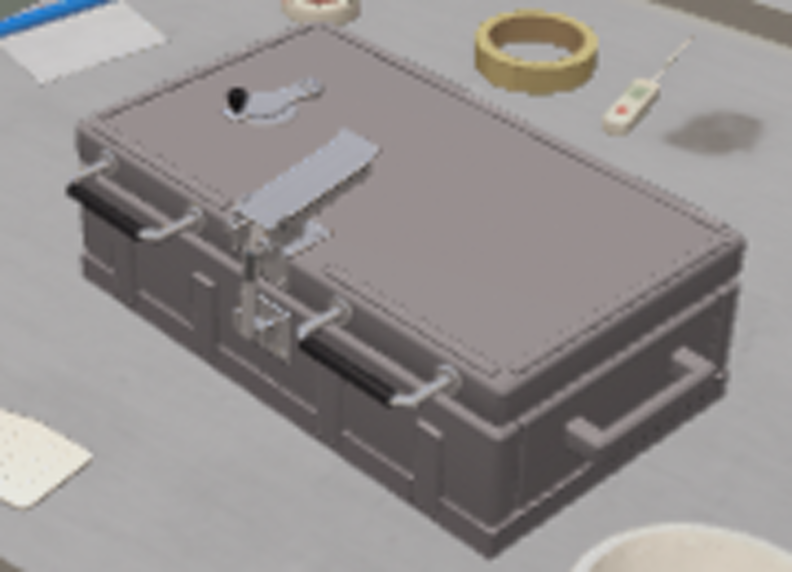

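```bash
cat >> h.py <<'E'
th=-0.16; t=np.array([573.2,-35.6]); Q=R.from_euler('z',th)
def W(p): q=Q.apply(p); return np.r_[q[:2]+t,p[2]]
def down(yaw=0,pitch=0):  # fingers close along carrier y; pitch turns tool z from down toward carrier +x
    return (Q*R.from_euler('z',yaw)*R.from_euler('y',-pitch)*R.from_euler('y',np.pi)).as_rotvec()
def pinch(pitch,flip=1): # fingers close in the vertical plane; pitch: tool z below horizontal along carrier +x
    z=np.array([np.cos(pitch),0,-np.sin(pitch)]); x=np.array([0,flip,0]); y=np.cross(z,x)
    return (Q*R.from_matrix(np.c_[x,y,z])).as_rotvec()
def lever(a,r=71): return W((-117+r*np.cos(a+.287),0,135+r*np.sin(a+.287)))
def bar(f,y): a=f+.056; return W((108-251.4*np.cos(a),y,99+251.4*np.sin(a)))
E
python3 - <<'E'
from h import *
J=lambda q:None if q is None else q.round(2)
for a in (0,1,2.05): print("lev",a,lever(a).round(),J(bot.ik(lever(a),down(0,.5*a))))
for y in(105,-105):
  for fl in (1,-1):
    for f,p in((0,.7),(0,.3),(.6,.35),(1.2,0)): print(y,fl,f,p,J(bot.ik(bar(f,y),pinch(p,fl))))
E
```

```text
lev 0 [525. -28. 155.] [-0.18  0.04 -0.02  1.51  0.   -0.02]
lev 1 [477. -20. 203.] [-0.19 -0.67 -0.58  1.16  0.02 -0.03]
lev 2.05 [409.  -9. 186.] None
105 1 0 0.7 None
105 1 0 0.3 None
105 1 0.6 0.35 None
105 1 1.2 0 [ 0.17 -0.85 -1.18 -0.33 -0.33  1.57]
105 -1 0 0.7 None
105 -1 0 0.3 None
105 -1 0.6 0.35 None
105 -1 1.2 0 [ 0.17 -0.85 -1.18 -0.33 -0.33 -1.57]
-105 1 0 0.7 None
-105 1 0 0.3 None
-105 1 0.6 0.35 None
-105 1 1.2 0 None
-105 -1 0 0.7 None
-105 -1 0 0.3 None
-105 -1 0.6 0.35 None
-105 -1 1.2 0 None
```

Run:
```python
from h import *
def kn(f,z=154): return W((28-57*np.cos(f),110+57*np.sin(f),z))
bot.command_gripper(38,20)
bot.move_ptp(kn(.1,230),down(-.1))
bot.move_straight(kn(.1),v=100)
print(bot.get_state()["contact_force"])
for f in np.arange(.25,1.5,.15): bot.move_straight(kn(f),down(-f),v=120)
print(bot.get_state()["contact_force"],bot.get_state()["eef_pos"])
bot.move_straight(kn(f,230),v=200)
bot.move_ptp(W((-49,0,260)),down())
cv2.imwrite("pics/s1.png",bot.camera("scene")[150:320,220:430].repeat(3,0).repeat(3,1))
print(bot.get_state()["time"])
```

```text
[ 0.34338647 -0.3937478   0.24950152]
[ 0.00337204  0.06651012 -0.12863344] [620.1055263  125.39008223 153.95486781]
8.45
```

View pics/s1.png

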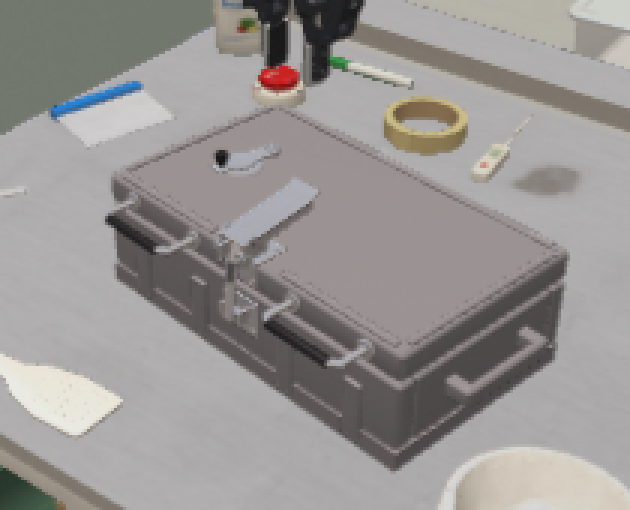

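Run:
```python
from h import *
s=bot.get_state();print(s["eef_pos"],s["tcp_rot"],s["gripper_width"],pix("scene",s["eef_pos"]),pix("top",s["eef_pos"]))
cv2.imwrite("pics/t2.png",cv2.resize(bot.camera("top")[140:310,200:420],None,fx=3.5,fy=3.5))
cv2.imwrite("pics/s2.png",bot.camera("scene"))
for d in ((0,)): pass
for y in (105,-105):
  for f in (0,.3,.6,.9,1.2):
    print(y,f,[ (round(p,1),round(w,1)) for p in np.arange(-.6,1.6,.2) for w in (0,.3 if y>0 else -.1) if bot.ik(bar(f,y),(R.from_euler('z',w)*R.from_rotvec(pinch(p))).as_rotvec()) is not None])
for a in (1.4,1.6,1.8,1.9,2.05): print(a,[round(p,1) for p in np.arange(-.4,1.7,.1) if bot.ik(lever(a),down(0,p)) is not None])
```

```text
[524.68832608 -27.50921276 259.24966787] [-2.50740127e-01 -3.13033143e+00 -3.86698187e-04] 38.055478578029934 [317.57032919 181.33595352] [313.78184842 236.11838435]
105 0 [(np.float64(-0.6), 0.3), (np.float64(-0.4), 0.3), (np.float64(-0.2), 0), (np.float64(1.0), 0), (np.float64(1.0), 0.3), (np.float64(1.2), 0), (np.float64(1.2), 0.3), (np.float64(1.4), 0), (np.float64(1.4), 0.3)]
105 0.3 [(np.float64(-0.6), 0.3), (np.float64(-0.4), 0), (np.float64(-0.4), 0.3), (np.float64(0.8), 0), (np.float64(1.0), 0), (np.float64(1.0), 0.3), (np.float64(1.2), 0), (np.float64(1.2), 0.3), (np.float64(1.4), 0), (np.float64(1.4), 0.3)]
105 0.6 [(np.float64(-0.6), 0.3), (np.float64(-0.4), 0), (np.float64(0.8), 0), (np.float64(0.8), 0.3), (np.float64(1.0), 0), (np.float64(1.0), 0.3), (np.float64(1.2), 0), (np.float64(1.2), 0.3), (np.float64(1.4), 0), (np.float64(1.4), 0.3)]
105 0.9 [(np.float64(0.6), 0), (np.float64(0.6), 0.3), (np.float64(0.8), 0), (np.float64(0.8), 0.3), (np.float64(1.0), 0), (np.float64(1.0), 0.3), (np.float64(1.2), 0), (np.float64(1.2), 0.3), (np.float64(1.4), 0), (np.float64(1.4), 
[... 1745 characters left out ...]
.2), np.float64(-0.1), np.float64(-0.0), np.float64(0.1), np.float64(0.2), np.float64(0.3), np.float64(0.4), np.float64(0.5), np.float64(0.6)]
1.8 [np.float64(-0.4), np.float64(-0.3), np.float64(-0.2), np.float64(-0.1), np.float64(-0.0), np.float64(0.1), np.float64(0.2), np.float64(0.3), np.float64(0.4), np.float64(0.5), np.float64(0.6)]
1.9 [np.float64(-0.4), np.float64(-0.3), np.float64(-0.2), np.float64(-0.1), np.float64(-0.0), np.float64(0.1), np.float64(0.2), np.float64(0.3), np.float64(0.4), np.float64(0.5)]
2.05 [np.float64(-0.4), np.float64(-0.3), np.float64(-0.2), np.float64(-0.1), np.float64(-0.0), np.float64(0.1), np.float64(0.2), np.float64(0.3), np.float64(0.4), np.float64(0.5)]
```

View pics/t2.png

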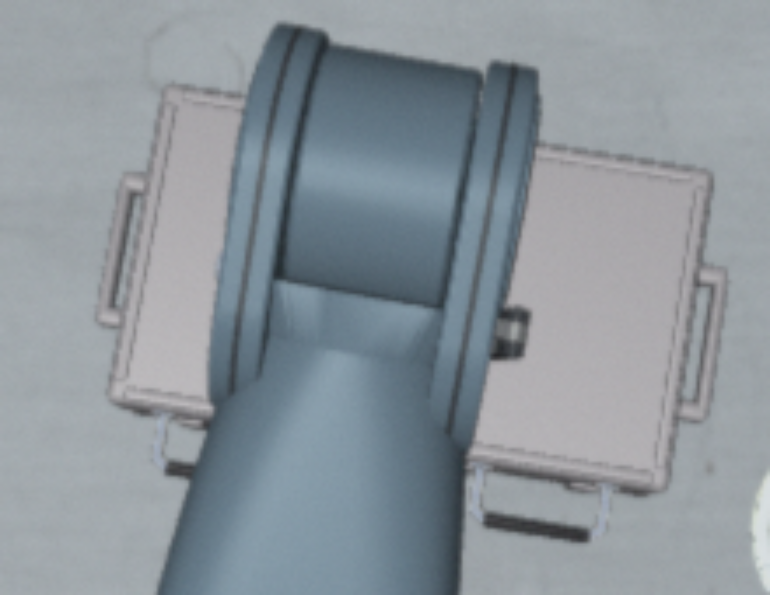

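Run:
```python
import cv2
cv2.imwrite("pics/c3.png",cv2.resize(cv2.imread("pics/s2.png")[130:260,240:400],None,fx=4.8,fy=4.5,interpolation=cv2.INTER_CUBIC))
```

```text
(no output)
```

View pics/c3.png

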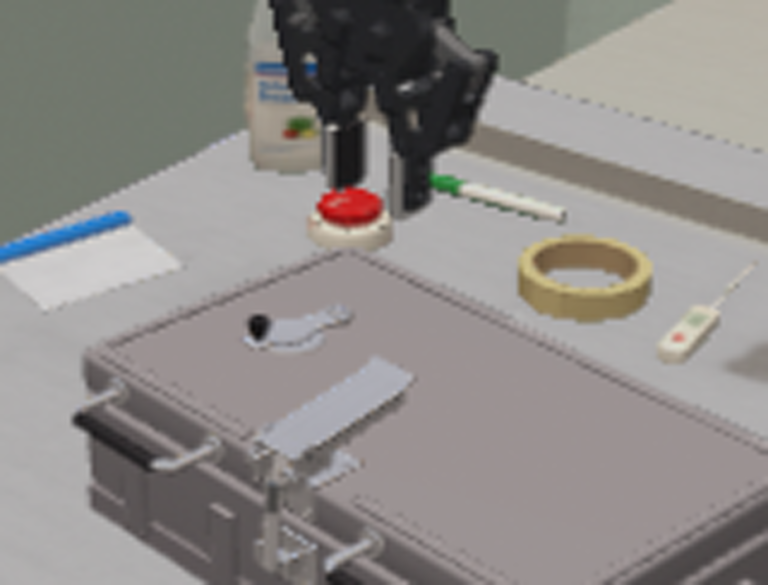

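Run:
```python
from h import *
for z in (0,-19): print("start tip", pix("scene",(152,502,212+z)),pix("top",(152,502,212+z)))
print(ray("scene",318.4,174.5,240),ray("scene",318.4,174.5,280),pix("scene",(524.7,-27.5,240)))
a=cv2.imread("pics/scene0.png")[90:210,0:120];b=cv2.imread("pics/top0.png")[400:480,0:107]
cv2.imwrite("pics/c4.png",np.hstack([cv2.resize(a,(400,400)),cv2.resize(b,(400,400*80//107))if 0 else cv2.copyMakeBorder(cv2.resize(b,(400,299)),0,101,0,0,0)]))
```

```text
start tip [ 62.16388446 190.51848792] [ 51.38136858 422.05111381]
start tip [ 64.45077801 197.05540165] [ 56.33053359 419.63327369]
[586.55954271  15.77041266 240.        ] [522.15218317 -31.44607705 280.        ] [317.43056932 188.2991091 ]
```

View pics/c4.png

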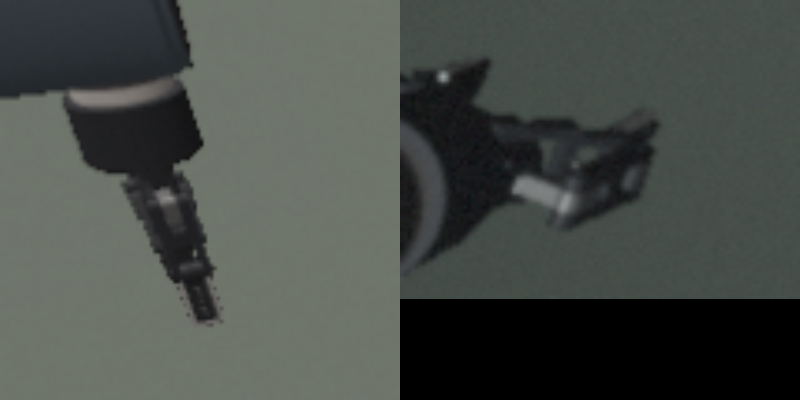

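Run:
```python
from h import *
p=bot.get_state()["eef_pos"]; bot.move_straight(p+[0,0,90],v=250)
bot.move_ptp((330,480,250),down())
bot.command_gripper(0)
s=bot.get_state(); T=s["eef_pos"]; Z=R.from_rotvec(s["tcp_rot"]).as_matrix()[:,2]; print(T,Z,s["gripper_width"],s["time"],s["joint_positions"])
out=[]
for n in("scene","top"):
    im=bot.camera(n); cv2.imwrite(f"pics/cal_{n}.png",im); c=pix(n,T-40*Z).astype(int); x0=max(0,c[0]-65);y0=max(0,c[1]-75)
    cr=cv2.resize(im[y0:y0+150,x0:x0+100],(400,600)); print(n,x0,y0)
    for d,col in((-54,(0,255,0)),(0,(0,0,255)),(19,(255,0,0))): cv2.circle(cr,tuple(((pix(n,T+d*Z)-[x0,y0])*4).astype(int)),3,col,-1); print(pix(n,T+d*Z).round(1))
    out.append(cr)
cv2.imwrite("pics/c5.png",np.hstack(out))
```

```text
[330.19919067 479.88101936 250.05876685] [ 8.18738714e-05  5.21447125e-05 -9.99999995e-01] 0.2404347688651251 11.5 [ 8.53025363e-01  2.15500736e-01  3.58013760e-01  1.71321622e+00
 -2.73774756e-05  1.01341944e+00]
scene 57 67
[121.6 137.3]
[126.2 156.1]
[127.7 162.4]
top 0 260
[ 42.4 336.6]
[ 57.5 334.1]
[ 62.4 333.3]
```

View pics/c5.png

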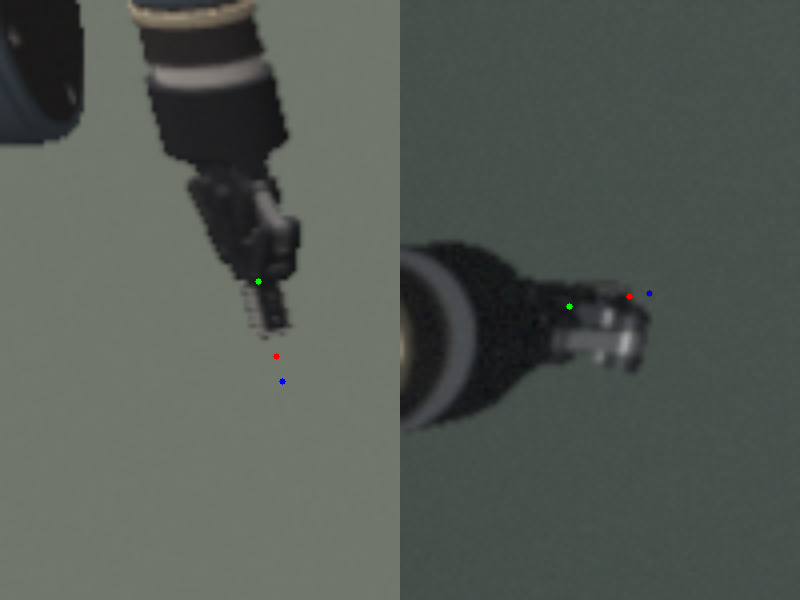

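```bash
cat >> h.py <<'E'
def tri(uv1,uv2,n1="scene",n2="top"):
    A=[];B=[]
    for n,uv in((n1,uv1),(n2,uv2)):
        a=ray(n,*uv,0);d=ray(n,*uv,300)-a;d/=np.linalg.norm(d);P=np.eye(3)-np.outer(d,d);A.append(P);B.append(P@a)
    X=np.linalg.solve(sum(A),sum(B)); return X,[(pix(n,X)-uv).round(1) for n,uv in((n1,uv1),(n2,uv2))]
E
python3 - <<'E'
from h import *
# mean of the tip of the dark gripper: mask by difference to the local background
for n,(x0,y0) in dict(scene=(57,67),top=(0,260)).items():
    im=cv2.imread(f"pics/cal_{n}.png")[y0:y0+150,x0:x0+100].astype(int)
    bg=np.median(im[110:].reshape(-1,3),0); m=np.abs(im-bg).max(2)>25
    m=cv2.morphologyEx(m.astype(np.uint8),cv2.MORPH_OPEN,np.ones((2,2)))
    if n=="scene":
        for v in range(70,90,2): u=np.where(m[v,40:])[0]; print(v+y0,(u.min()+40+x0,u.max()+40+x0) if len(u) else None,end=" ")
    else:
        for u in range(36,66,2): v=np.where(m[:,u])[0]; print(u+x0,(v.min()+y0,v.max()+y0) if len(v) else None,end=" ")
    print()
for tv in (340,345,350): 
  X,e=tri((124.5,150),(60,tv)); print(tv,X.round(1),e,(X-[330.2,479.9,231]).round(1))
print(tri((61.5,186),(54.3,447.6)),"vs",(152,502,193))
E
```

```text
137 (np.int64(116), np.int64(129)) 139 (np.int64(119), np.int64(127)) 141 (np.int64(121), np.int64(128)) 143 (np.int64(122), np.int64(128)) 145 (np.int64(122), np.int64(129)) 147 (np.int64(123), np.int64(129)) 149 (np.int64(123), np.int64(129)) 151 None 153 None 155 None 
36 (np.int64(332), np.int64(351)) 38 (np.int64(331), np.int64(351)) 40 (np.int64(332), np.int64(351)) 42 (np.int64(332), np.int64(351)) 44 (np.int64(332), np.int64(342)) 46 (np.int64(332), np.int64(342)) 48 (np.int64(332), np.int64(337)) 50 (np.int64(334), np.int64(350)) 52 (np.int64(334), np.int64(341)) 54 (np.int64(335), np.int64(337)) 56 (np.int64(334), np.int64(349)) 58 (np.int64(335), np.int64(353)) 60 (np.int64(337), np.int64(352)) 62 (np.int64(339), np.int64(342)) 64 None 
340 [320.6 461.6 275.9] [array([0.3, 0.1]), array([-0.3,  0.3])] [ -9.6 -18.3  44.9]
345 [314.2 456.2 280.4] [array([-1.1, -0.3]), array([ 1.1, -1.1])] [-16.  -23.7  49.4]
350 [307.9 450.9 285. ] [array([-2.5, -0.6]), array([ 2.5, -2.5])] [-22.3 -29.   54. ]
(array([126.8016133 , 461.99092991, 253.40517681]), [array([-6.4, -1.7]), array([ 5.7, -6.5])]) vs (152, 502, 193)
```

```bash
cat >> h.py <<'E'
def touch(dirn,maxd,step=2,lim=2.5,v=40):
    p=bot.get_state()["eef_pos"]; f0=bot.get_state()["contact_force"]; d=np.array(dirn,float)
    for k in np.arange(step,maxd+.1,step):
        bot.move_straight(p+k*d,v=v); s=bot.get_state()
        if np.linalg.norm(s["contact_force"]-f0)>lim: break
    print("touch",s["eef_pos"].round(1),(s["contact_force"]-f0).round(1),"t",s["time"]); return s
E
python3 - <<'E'
from h import *
bot.move_ptp(W((-20,-80,240)),down())
bot.move_straight(W((-20,-80,152)),v=150)
bot.move_straight(W((-20,-80,130)),v=60) if np.abs(bot.get_state()["contact_force"]).max()<3 else 0
print(bot.get_state()["contact_force"],bot.get_state()["eef_pos"])
touch((0,0,-1),34)
bot.move_straight(W((-20,-80,170)),v=200)
print(bot.get_state()["time"])
E
```

```text
[ 0.47816835 -0.27458838  0.59323227] [ 540.27783109 -111.28860357  129.38358961]
touch [ 540.5 -111.4  108.6] [-2.2  0.2  5.2] t 17.8417
18.3083
```

Run:
```python
from h import *
q=down(0,.7); print(bot.ik(W((-20,-95,160)),q))
bot.move_straight(W((-20,-95,165)),q,v=150)
bot.move_straight(W((-20,-95,134)),v=80)
print(bot.get_state()["contact_force"])
touch((0,0,-1),30)
bot.move_straight(W((-20,-95,190)),v=200)
print(bot.get_state()["time"])
```

```text
[-0.473547   -0.67664225 -0.76727122  0.80468109  0.20003032 -0.2430904 ]
[0.48840531 0.31983741 0.07754867]
touch [ 539.5 -126.4  118. ] [-2.3  0.2  5.8] t 21.975
22.5
```

```bash
cat >> h.py <<'E'
def T(g,rv): return np.asarray(g)+37.4*R.from_rotvec(rv).as_matrix()[:,2]
def lin(g,rv,v=150): bot.move_straight(T(g,rv),rv,v=v)
def ptp(g,rv): bot.move_ptp(T(g,rv),rv)
def kn(f,z): return W((28-57*np.cos(f),110+57*np.sin(f),z))
E
python3 - <<'E'
from h import *
for a in (0,.7,1.4,2.05): print(a,[round(p,1) for p in np.arange(-.2,1.1,.2) if bot.ik(T(lever(a),down(0,p)),down(0,p)) is not None])
for y in(105,-105):
  for f in (0,.3,.6,.9,1.25): print(y,f,[round(p,1) for p in np.arange(.6,1.5,.1) if bot.ik(T(bar(f,y),pinch(p)),pinch(p)) is not None])
bot.command_gripper(38,20)
lin(W((-20,-60,215)),down(),250)
ptp(kn(.1,185),down(-.1))
lin(kn(.1,155),down(-.1),100)
print(bot.get_state()["contact_force"])
for f in (.35,.6,.85,1.1,1.3,1.45): lin(kn(f,155),down(-f),120)
lin(kn(1.45,190),down(-1.45))
ptp(W((-49,0,200)),down())
im=bot.camera("scene"); cv2.imwrite("pics/s3.png",im)
m=(im[190:215,280:330].max(2)<50); v,u=np.where(m)
print("dark",len(u),(u.mean()+280,v.mean()+190) if len(u) else None)
for f in (.1,.8,1.0,1.2,1.45): print(f,pix("scene",kn(f,144)).round(1))
print(bot.get_state()["time"])
E
```

```text
0 [np.float64(-0.2), np.float64(0.0), np.float64(0.2), np.float64(0.4), np.float64(0.6), np.float64(0.8)]
0.7 [np.float64(-0.2), np.float64(0.0), np.float64(0.2), np.float64(0.4), np.float64(0.6), np.float64(0.8)]
1.4 [np.float64(-0.2), np.float64(0.0), np.float64(0.2), np.float64(0.4), np.float64(0.6)]
2.05 [np.float64(-0.2), np.float64(0.0), np.float64(0.2), np.float64(0.4)]
105 0 [np.float64(0.8), np.float64(0.9), np.float64(1.0), np.float64(1.1), np.float64(1.2), np.float64(1.3), np.float64(1.4)]
105 0.3 [np.float64(0.8), np.float64(0.9), np.float64(1.0), np.float64(1.1), np.float64(1.2), np.float64(1.3), np.float64(1.4)]
105 0.6 [np.float64(0.6), np.float64(0.7), np.float64(0.8), np.float64(0.9), np.float64(1.0), np.float64(1.1), np.float64(1.2), np.float64(1.3), np.float64(1.4)]
105 0.9 [np.float64(0.6), np.float64(0.7), np.float64(0.8), np.float64(0.9), np.float64(1.0), np.float64(1.1), np.float64(1.2), np.float64(1.3), np.float64(1.4)]
105 1.25 [np.float64(0.6), np.float64(0.7), np.float64(0.8), np.float64(0.9), np.float64(1.0), np.float64(1.1), np.float64(1.2), np.float64(1.
[... 191 characters left out ...]
 np.float64(1.3), np.float64(1.4)]
-105 0.6 [np.float64(0.8), np.float64(0.9), np.float64(1.0), np.float64(1.1), np.float64(1.2), np.float64(1.3), np.float64(1.4)]
-105 0.9 [np.float64(0.6), np.float64(0.7), np.float64(0.8), np.float64(0.9), np.float64(1.0), np.float64(1.1), np.float64(1.2), np.float64(1.3), np.float64(1.4)]
-105 1.25 [np.float64(0.6), np.float64(0.7), np.float64(0.8), np.float64(0.9), np.float64(1.0), np.float64(1.1), np.float64(1.2), np.float64(1.3), np.float64(1.4)]
[ 0.19952361  0.98617094 -0.17385036]
dark 234 (np.float64(318.29059829059827), np.float64(197.64529914529913))
0.1 [293.2 201.8]
0.8 [289.6 195.1]
1.0 [290.3 193.2]
1.2 [291.8 191.4]
1.45 [294.6 189.4]
29.225
```

Run:
```python
import cv2,numpy as np
im=cv2.imread("pics/s3.png"); g=im.max(2)
m=((g<70)*255).astype(np.uint8)[175:210,275:312]
n,l,s,c=cv2.connectedComponentsWithStats(m)
for k in range(1,n): print(s[k][4],c[k]+[275,175])
print(g[184:208:2,284:302:2])
```

```text
213 [306.80751174 185.64319249]
14 [291.92857143 191.85714286]
1 [298. 204.]
1 [300. 203.]
1 [302. 204.]
1 [300. 205.]
[[176 178 177 176 176 177 177 177 106]
 [177 177 176 176 176 176 176 176 143]
 [176 175 176 177 170 172 173 172 168]
 [175 175 174 129  44 127 156 154 131]
 [173 172 172  96  23  85 110 155 155]
 [171 169 168 150  35 168 159 168 162]
 [151 126 119 133 179 180 181 182 183]
 [156 157 156 156 156 143 174 179 177]
 [156 156 156 156 156 157 156 157 157]
 [156 156 157 156 157 157 172 178 173]
 [156 157 156 156 156 173 176  39 120]
 [156 157 156 156 157 163 177 151 103]]
```

Run:
```python
from h import *
bot.command_gripper(62,45)
lin(lever(0),down(),100); print(bot.get_state()["contact_force"].round(1))
bot.command_gripper(20,45); s=bot.get_state(); print("w",s["gripper_width"],s["finger_force"],s["contact_force"].round(1))
if s["gripper_width"]>26:
    for a in np.arange(.2,2.11,.19):
        lin(lever(a),down(0,.15*a),90); s=bot.get_state(); print(round(a,2),s["contact_force"].round(1),round(s["gripper_width"],1))
print(s["time"],s["torque"].round(2)); cv2.imwrite("pics/s4.png",bot.camera("scene"))
```

```text
[-0.6 -0.   0.3]
w 31.302030696033086 47.27835952187888 [0.8 5.3 2.4]
0.2 [ 2.7  5.3 -1.6] 31.4
0.39 [ 2.4  5.  -1.9] 31.2
0.58 [ 1.9  5.2 -2. ] 31.5
0.77 [ 0.4  5.7 -2.4] 31.6
0.96 [ 1.7  4.7 -4.7] 31.2
1.15 [ 2.5  5.4 -4.1] 30.9
1.34 [ 2.6  5.2 -5. ] 31.0
1.53 [ 5.9  5.5 -4. ] 30.9
1.72 [ 6.3  6.  -3. ] 30.9
1.91 [ 5.2  5.7 -0.8] 31.0
2.1 [1.1 6.5 4. ] 30.7
33.775 [ 1.06 -0.47  0.44]
```

Run:
```python
from h import *
r=down(0,.315)
bot.command_gripper(62,25)
g=lever(2.1); z=R.from_rotvec(r).as_matrix()[:,2]
lin(g-90*z,r,150); print(bot.get_state()["contact_force"].round(1))
bot.command_gripper(20)
fl=min((1,-1),key=lambda f:abs(bot.ik(T(bar(0,105),pinch(1.2,f)),pinch(1.2,f))-bot.get_state()["joint_positions"]).max())
r=pinch(1.2,fl); z=R.from_rotvec(r).as_matrix()[:,2]
b=bar(0,105)+Q.apply([-1,0,0])
ptp(b-110*z,r); 
lin(b-45*z,r,150); f0=bot.get_state()["contact_force"]
lin(b-10*z,r,60); print((bot.get_state()["contact_force"]-f0).round(1))
lin(b,r,40); s=bot.get_state();print(fl,s["gripper_width"],(s["contact_force"]-f0).round(1),s["time"])
bot.command_gripper(4,25); s=bot.get_state();print(s["gripper_width"],s["finger_force"],(s["contact_force"]-f0).round(1),s["time"])
cv2.imwrite("pics/s5.png",cv2.resize(bot.camera("scene")[130:300,210:400],None,fx=4,fy=3.5))
```

```text
[-0.3 -0.4 -1. ]
[-0.2  1.3 -1.8]
-1 19.995243186009482 [-0.7  1.4 -2.9] 38.3167
8.764264024507618 24.798402786254883 [ 5.5 -0.  -3.7] 38.5583
```

View pics/s5.png

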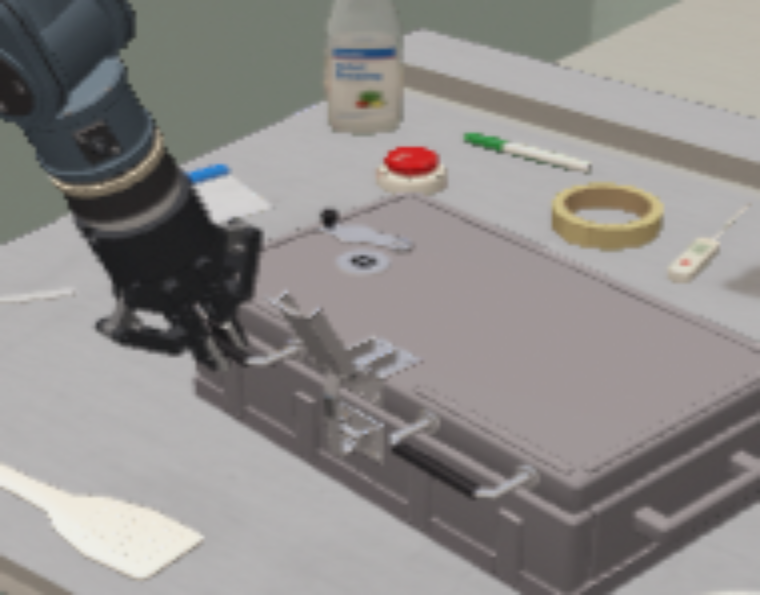

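Run:
```python
from h import *
for a in (1.4,1.7,1.9,2.1,2.3): print(a,pix("scene",lever(a,88)).round(1))
```

```text
1.4 [293.8 205.3]
1.7 [285.8 211.5]
1.9 [281. 217.]
2.1 [276.8 223.1]
2.3 [273.5 229.8]
```

Run:
```python
from h import *
fl=-1
off=Q.apply([-1,0,0])
for f in np.r_[.04,np.arange(.12,1.29,.09)]:
    p=1.2-.25*f; r=pinch(p,fl)
    lin(bar(f,105)+off,r,100); s=bot.get_state(); F=s["contact_force"]; print(round(f,2),F.round(1),round(s["gripper_width"],1))
    if np.linalg.norm(F)>30: print("ABORT"); break
print(s["time"]); cv2.imwrite("pics/s6.png",bot.camera("scene"))
```

```text
0.04 [ 8.1 -0.2 -6.4] 8.8
0.12 [ 5.7 -0.9 -6.7] 9.0
0.21 [-3.  -1.  -0.9] 9.0
0.3 [-8.9 -1.7 -0.1] 8.6
0.39 [-13.2  -0.6   2.8] 8.7
0.48 [-18.3  -0.7   5.9] 8.7
0.57 [-16.7  -1.7   7.1] 8.7
0.66 [-12.1  -2.    5.5] 8.7
0.75 [-7.5 -2.4  4. ] 8.9
0.84 [-4.7 -2.3  5.1] 8.8
0.93 [-4.8 -2.1  6.1] 8.8
1.02 [-2.9 -2.2  6.3] 8.8
1.11 [-2.2 -2.9  5.7] 8.6
1.2 [ 0.1 -3.6  5.2] 9.0
43.8167
```

Run:
```python
from h import *
r=pinch(1.2-.25*1.2,-1); z=R.from_rotvec(r).as_matrix()[:,2]; b=bar(1.2,105)+Q.apply([-1,0,0])
bot.command_gripper(24); lin(b-25*z,r,60); lin(b-110*z,r,150); bot.wait(.5)
s=bot.get_state(); print(s["contact_force"].round(1),s["time"])
for n in("scene","top"):
    im=bot.camera(n); cv2.imwrite(f"pics/end_{n}.png",im)
    for y in(105,-105):
        for f in (1.0,1.2,1.3): print(n,y,f,pix(n,bar(f,y)).round(1))
    m=((im.max(2)<45)*255).astype(np.uint8); k,l,st,c=cv2.connectedComponentsWithStats(m)
    for j in range(1,k):
        if 15<st[j,4]<400 and 200<c[j][0]<420 and 100<c[j][1]<300: print("  blob",st[j],c[j].round(1))
```

```text
[-0.1 -0.5  0.4] 45.95
scene 105 1.0 [298.9 142.6]
scene 105 1.2 [312.1 130.6]
scene 105 1.3 [318.9 126. ]
scene -105 1.0 [360.8 169.8]
scene -105 1.2 [374.6 155.9]
scene -105 1.3 [381.6 150.4]
  blob [303 126  17  10  48] [310.7 130.8]
  blob [363 151  22  11  39] [372.6 156. ]
top 105 1.0 [262.  206.8]
top 105 1.2 [264.9 181. ]
top 105 1.3 [266.8 167.6]
top -105 1.0 [371.  224.3]
top -105 1.2 [375.8 198.8]
top -105 1.3 [378.1 185.4]
  blob [250 196   8  10  42] [253.9 199.9]
  blob [244 215   8  17  58] [248.  222.2]
  blob [243 230  18  33 259] [252.9 244.6]
  blob [242 258   9  20  84] [246.8 266.6]
```

```bash
python3 -c "
from rig import bot
print(bot.job_done())"
```

```text
the job is handed in; nothing more can be done
None
```

I handed the job in at about 46 s of the 72 s limit. By the cameras, the vent cover stood about 1.2 rad aside, the latch lever was thrown over at roughly 1.85 rad before I lifted the lid, and the lid was left open at about 1.2 rad. I did not re-check the lever, the vent cover or the bystanders after the lid went up, and the hand-in returned no verdict.

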